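# Tip the nuts into the tote's picking corner and hold it

## Robot

A 6-joint arm with a two-finger parallel gripper is mounted at the origin on the work surface. World frame = base frame: x ahead of the robot, y to its left, z up, the work surface at z = 0. Lengths are in m, angles in rad, forces in N, time in s.
With the tool pointing down it reaches from about 0.375 to 0.975 m from the base axis. Payload 3.8 kg.
Tool frame: the origin (TCP) lies on the centre line of the jaws, within the pads' length; the fingertips stand 17 mm ahead of it and the grasp point (between the pads) lies 2 mm behind it; z points along the fingers, y is the line along which they close (so a half turn about z gives the same grasp; the last joint's range is limited). The gripper opens to 88 mm and grips with 3 to 60 N. Pads are 18 mm wide; open, the fingers measure 123 mm over their backs; the gripper's body (75 mm by 187 mm) begins 45 mm behind the grasp point.
Start: joints at [-1.154, 0.264, 1.604, -0, 1.274, -0.037], TCP at [0.296, -0.607, 0.224] pointing down, gripper open.
Joint ranges: [-2.63, 2.63], [-0.94, 2.18], [0.31, 2.57], [-1.31, 4.45], [0, 2.66], [-2.55, 2.55]. Speed limits (rad/s): [2.57, 2.57, 3.14, 3.14, 3.14, 3.14].

## Interface

Orientations are given as a unit quaternion [x, y, z, w].
In Python, from plant import ctrl, eyes gives the robot as it stands.
- The arm moves only by the tool send_rows, never from a script. Its argument "moves" is a list that holds one entry, the list of rows, each a list of 7 numbers: the opening, from 0 (shut) to 1 (fully open), then the shift along the tool's x, y, z in m, then the turn, a rotation vector about the tool's x, y, z in rad. A call has 1 to 12 rows; each row shifts and turns the commanded pose from where the row before left it, along the tool's axes as they then stand; what a row does not reach is not made up. A row lasts 1/10 s, in which the tool goes at most 50 mm and 8.59 degrees, less where a joint would pass 70% of its speed; a pose out of reach is approached as far as the arm can. A call with a gripper value outside its range is refused whole. The fingers move at their own pace and stop on an object; "force" is the grip in N (left out, the last holds). Time passes only in rows, so rows that do not move let the fingers close. It gives the time, the measured TCP pose, the force, the opening and the grip force at its end, in the units of the state.
- ctrl.state(): the state, without advancing time (a new reading comes with each control period).
- eyes.read_camera(name): name is "scene" or "top" or "wrist"; returns a dict with "frame" (480x640x3 uint8, red, green, blue), "camera_matrix" (3x3 intrinsics, pixels), "origin" and "orientation" of the camera in the world; the wrist camera has in their place "mount" (4x4, takes a point from camera to tool coordinates, whose origin is the TCP and whose axes are the flange's). Camera axes: x right, y down, z forward; pixel columns grow to the right and rows downward; lengths in m; the calibration is good to about 2 mm. The wrist camera is an equidistant fisheye: a pixel r from the principal point sees the ray r / f radians off the axis. A picture is of the moment at which its call begins: read the wrist's pose just before it. There is no depth.
- ctrl.hand_in(): hands the job in; it is judged then, once.
The state is a dict: "clock": time; "q": joint angles; "qvel": joint speeds; "tau": joint torques, N m; "eef_pos": TCP position; "ee_rot": TCP orientation; "wrist_force": force on the tool from outside, world axes, zero at the start; "moment": the same for the moment, N m; "gripper_width": finger opening in m; "gripper_force": force on a finger pad.
Only numpy, scipy, OpenCV 4.12 (cv2) and the standard library are available. Lean on these libraries where they do the work, as an engineer would, in place of code of your own. Each camera call takes 0.05 s, during which the arm holds its last target. There are 200 camera calls.

## Task

Pick up the one steel nut that lies loose on the bench and put it in the grey tote with the other four. Then take the tote by its rim and tip it where it stands, the corner with the cut-down walls lowest and staying at the bench or just above it, until all five nuts have slid together into that corner. Finish holding the tote tilted like that in the gripper, nuts lying still, ready for a patient to pick from; keep it clear of the bolt, the screwdriver and the wooden knob and leave those where they are.

Things in the scene. Friction and masses are not known exactly. Their poses are not given: they have to be found in the camera images.
- tote: loose rectangular open tote of smooth grey plastic, 0.4 kg. Origin: centre of its underside; x along its length, y along its width, z up. 70 mm high, floor 4 mm thick, inside x +-120, y +-80 mm. Walls 4 mm thick, topped all round, but for one corner, by a rim 10 mm wide and 18 mm deep, inner face flush with the wall (x 120 to 130, y 80 to 90 mm): pinch it from above anywhere
- pick_corner (a point): inside of the tote's cut-down corner at floor level, at (-120, +80, +4) mm in the tote's frame, axes as the tote's. Here the two walls are only 30 mm high and have no rim, over 62 mm along each wall from the corner. The shell's outer edge at this corner is at (-124, +84, 0)
- tote_floor (a point): centre of the tote's inner floor, at (0, 0, +4) mm in its frame, axes as the tote's. Steel slides easily on this plastic (friction about 0.2), but a nut that also rubs along a wall may need 25 to 32 degrees of tilt, leaning equally along the tote's x and y. Plastic on the bench: friction about 0.6
- nut1: steel hex nut lying flat in the tote at the start: 24 mm across flats, 13 mm thick, bore about 14 mm, 34 g. Origin: its centre, 6.5 mm above the face it lies on; x points to a corner of the hexagon, so the flats face +-y and 60 degrees from there; z is the bore's axis
- nut2: steel hex nut lying flat in the tote at the start: 24 mm across flats, 13 mm thick, bore about 14 mm, 34 g. Origin: its centre, 6.5 mm above the face it lies on; x points to a corner of the hexagon, so the flats face +-y and 60 degrees from there; z is the bore's axis
- nut3: steel hex nut lying flat in the tote at the start: 24 mm across flats, 13 mm thick, bore about 14 mm, 34 g. Origin: its centre, 6.5 mm above the face it lies on; x points to a corner of the hexagon, so the flats face +-y and 60 degrees from there; z is the bore's axis
- nut4: steel hex nut lying flat in the tote at the start: 24 mm across flats, 13 mm thick, bore about 14 mm, 34 g. Origin: its centre, 6.5 mm above the face it lies on; x points to a corner of the hexagon, so the flats face +-y and 60 degrees from there; z is the bore's axis
- stray_nut: the fifth steel hex nut, the same as the other four (24 mm across flats, 13 mm thick, 34 g), lying flat on the bench outside the tote, on either side of it. Origin: its centre, 6.5 mm above the bench; x points to a corner of the hexagon, so the flats face +-y and 60 degrees from there
- bolt: bystander: steel hex bolt standing on its head (24 mm across flats), 65 mm tall. Origin under its centre
- screwdriver: bystander: screwdriver lying on the bench, 190 mm long, about 30 mm thick, along its x. Origin under its middle
- wood_knob: bystander: pear-shaped wooden knob standing upright, 52 mm in diameter, 62 mm tall. Origin under its centre

How it is judged:
On the way, in this order (a step that is already met when the one before it is completed fails the run):
1. the stray nut lies in the tote, let go, with the tote flat (x of stray_nut in the frame of tote between -0.122 and 0.122 m and y of stray_nut in the frame of tote between -0.082 and 0.082 m and z of stray_nut in the frame of tote between 0 and 0.05 m and contact force between the fingers and stray_nut below 0.2 N and angle between tote's own z axis and vertical below 0.2 rad), for 0.2 s.
2. the robot holds the tote tilted more than 15 degrees with all five nuts in it (angle between tote's own z axis and vertical between 0.26 and 0.96 rad and contact force between the fingers and tote above 1 N and x of nut1 in the frame of tote between -0.122 and 0.122 m and y of nut1 in the frame of tote between -0.082 and 0.082 m and z of nut1 in the frame of tote between 0 and 0.05 m and x of nut2 in the frame of tote between -0.122 and 0.122 m and y of nut2 in the frame of tote between -0.082 and 0.082 m and z of nut2 in the frame of tote between 0 and 0.05 m and x of nut3 in the frame of tote between -0.122 and 0.122 m and y of nut3 in the frame of tote between -0.082 and 0.082 m and z of nut3 in the frame of tote between 0 and 0.05 m and x of nut4 in the frame of tote between -0.122 and 0.122 m and y of nut4 in the frame of tote between -0.082 and 0.082 m and z of nut4 in the frame of tote between 0 and 0.05 m and x of stray_nut in the frame of tote between -0.122 and 0.122 m and y of stray_nut in the frame of tote between -0.082 and 0.082 m and z of stray_nut in the frame of tote between 0 and 0.05 m), for 0.2 s.
At the end, for the whole second after the job is handed in: the tote, in the gripper's hold (over 1 N), touches no bystander and is tilted 15 to 55 degrees, its cut-down corner within 150 mm of where it was; all five nuts are in it, centres within 105 mm of that inside corner; tote and nuts are still (under 30 mm/s) (all of step 2 and distance between each of nut1, nut2, nut3, nut4, stray_nut and pick_corner below 0.105 m and linear speed of each of nut1, nut2, nut3, nut4, stray_nut, tote below 0.03 m/s and distance of pick_corner from where it was at the start of the episode below 0.15 m and contact force between the fingers and stray_nut below 0.2 N and contact force between tote and bolt below 0.3 N and contact force between tote and screwdriver below 0.3 N and contact force between tote and wood_knob below 0.3 N); the arm keeps its last pose, push and grip.
It fails at once if a loose bystander (bolt, screwdriver or wooden knob) is shifted more than 20 mm (distance of any of bolt, screwdriver, wood_knob from where it was at the start of the episode above 0.02 m).
It also fails if it takes over 48 s, if anything falls off the work surface, if the arm or the gripper's body presses on something with over 40 N, if the wrist force passes 120 N, or if a joint passes its speed limit or range.

## Working session

There is one attempt and no reset: what is moved stays moved. The work goes in short steps, Python scripts to look and compute and a tool call to move; the robot and the scene stay as the last step left them, time stands still between calls to the robot, and variables do not carry over. Pictures are saved under pics/ and viewed, at most 10 in all, crops included, and the job is handed in when it is done.

Besides the shell and the picture viewer there is one more tool, called after ">>>" in YAML: its name, and indented under it one key for each argument. send_rows: Moves the arm, as the interface text tells. Its arguments: {"type":"object","properties":{"moves":{"type":"array"},"force":{"type":"number"}},"required":["moves"]}

```bash
mkdir -p pics; cat > h.py <<'E'
import numpy as np, cv2
from scipy.spatial.transform import Rotation as R
from plant import ctrl, eyes
def snap(n,f):
    c=eyes.read_camera(n); cv2.imwrite(f,c["frame"][:,:,::-1]); np.savez(f+".npz",**c); return c
def load(f): return dict(np.load(f+".npz"))
def ray(c,px,z):
    px=np.atleast_2d(np.array(px,float)); K=np.array(c["camera_matrix"])
    d=np.c_[px,np.ones(len(px))]@np.linalg.inv(K).T
    o=np.array(c["orientation"]); M=o if o.shape==(3,3) else R.from_quat(o).as_matrix()
    d=d@M.T; p=np.array(c["origin"]); return p+d*((z-p[2])/d[:,2])[:,None]
E
python3 - <<'E'
from h import *
for n in("scene","top"):
    c=snap(n,f"pics/{n}0.png"); print({k:np.round(v,3).tolist() for k,v in c.items() if k!="frame"})
print(ctrl.state())
E
```

```text
{'camera_matrix': [[492.211, 0.0, 321.045], [0.0, 492.211, 236.446], [0.0, 0.0, 1.0]], 'origin': [0.904, -0.532, 0.589], 'orientation': [0.865, 0.281, -0.12, -0.397]}
{'camera_matrix': [[592.264, 0.0, 310.808], [0.0, 592.264, 244.363], [0.0, 0.0, 1.0]], 'origin': [0.374, 0.015, 1.284], 'orientation': [0.716, -0.696, 0.042, -0.042]}
{'clock': 0.1, 'q': array([-1.15391362e+00,  2.64680423e-01,  1.60525382e+00, -3.29302737e-05,
        1.27370459e+00, -3.69029324e-02]), 'qvel': array([-0.000578  , -0.00168266, -0.00216174,  0.00120619, -0.00056817,
        0.00094599]), 'tau': array([ 2.42922260e-04, -5.03616071e+01, -3.58072257e+01,  7.31449993e-02,
        2.33119883e-02, -5.85675730e-05]), 'eef_pos': array([ 0.2956098 , -0.60606648,  0.22280194]), 'ee_rot': array([ 9.74368463e-01,  2.24955667e-01, -2.08664658e-04, -1.00170570e-03]), 'wrist_force': array([0.27570058, 0.19963367, 1.03552892]), 'moment': array([-0.0150986 , -0.00158865, -0.02836282]), 'gripper_force': 0.0, 'gripper_width': 0.08823905322935477}
```

View pics/top0.png

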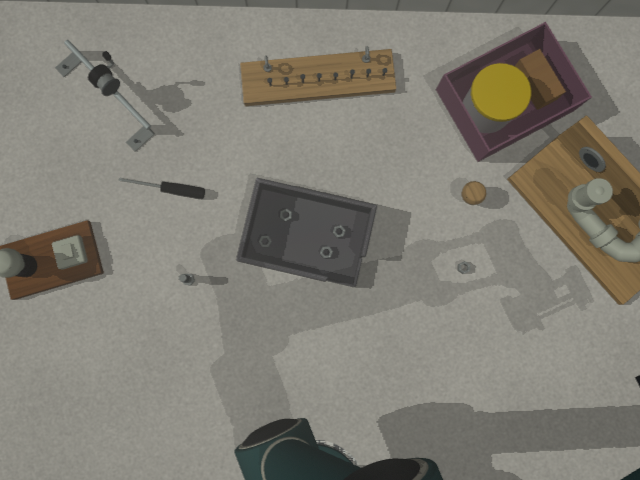

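View pics/scene0.png

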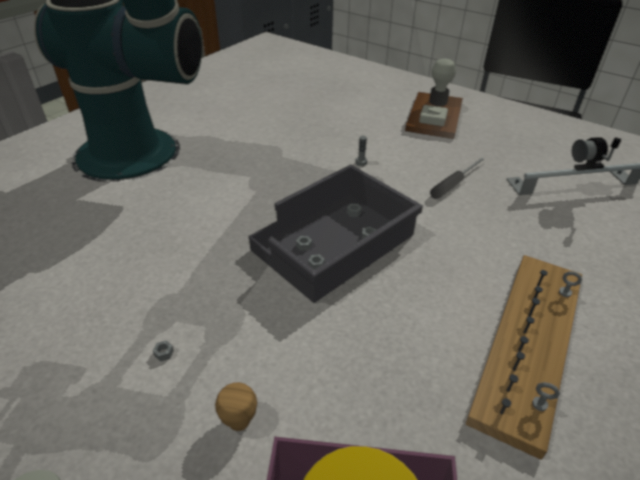

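Top view: tote around (307,232), stray nut at (466,267), knob (474,192), bolt (188,279), screwdriver (165,189). In the scene view, the cut-down corner is the tote's left corner, near (265,240). I'll measure these next.

```bash
python3 - <<'E'
from h import *
t=load("pics/top0.png"); s=load("pics/scene0.png")
f=lambda a:np.round(a,3).tolist()
print("nut top",f(ray(t,[466,267],.0065)),"scene",f(ray(s,[163,351],.0065)))
print("knob",f(ray(t,[474,192],.04)),"bolt",f(ray(t,[188,279],.04)),"sd",f(ray(t,[[120,180],[205,193]],.015)))
print("tote scene rim corners",f(ray(s,[[350,168],[420,209],[317,299]],[.07,.07,.0])), "cutcorner",f(ray(s,[[250,240]],.03)))
print("tote top",f(ray(t,[[259,180],[376,206],[238,261],[357,285]],[.07,.07,.07,.03])))
im=t["frame"][:,:,::-1]
a=cv2.resize(im[165:300,225:390],None,fx=3.6,fy=3.6,interpolation=cv2.INTER_CUBIC)
b=cv2.resize(im[250:285,445:490],(200,156),interpolation=cv2.INTER_CUBIC)
o=np.zeros((486,800,3),np.uint8);o[:,:594]=a[:486];o[:156,600:]=b
o=cv2.convertScaleAbs(o,alpha=1.8); cv2.imwrite("pics/c1.png",o)
E
```

```text
nut top [[0.486, -0.32, 0.006]] scene [[0.485, -0.315, 0.006]]
knob [[0.645, -0.328, 0.04]] bolt [[0.442, 0.273, 0.04]] sd [[0.655, 0.438, 0.015], [0.631, 0.251, 0.015]]
tote scene rim corners [[0.491, 0.155, 0.07], [0.658, 0.12, 0.07], [0.6, -0.102, 0.0]] cutcorner [[0.444, -0.083, 0.03]]
tote top [[0.651, 0.129, 0.07], [0.603, -0.116, 0.07], [0.48, 0.166, 0.07], [0.44, -0.083, 0.03]]
```

View pics/c1.png

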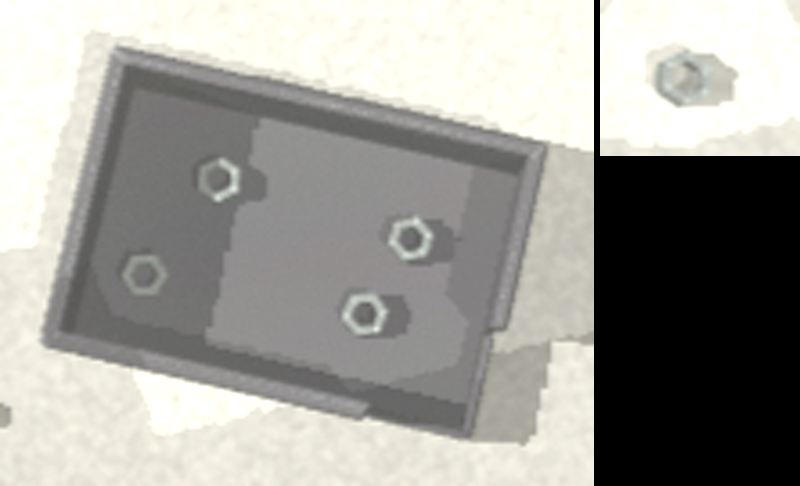

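The crop shows the cut-down corner at crop (470,437), i.e. top px (355.5,286). The tote's x axis therefore points towards world +y, at a yaw of about 79°. Next I'll move above the stray nut.

>>> send_rows:
  moves:
    - [[1, 0.03, -0.0175, 0.006, 0, 0, 0], [1, 0.03, -0.0175, 0.006, 0, 0, 0], [1, 0.03, -0.0175, 0.006, 0, 0, 0], [1, 0.03, -0.0175, 0.006, 0, 0, 0], [1, 0.03, -0.0175, 0.006, 0, 0, 0], [1, 0.03, -0.0175, 0.006, 0, 0, 0], [1, 0.03, -0.0175, 0.006, 0, 0, 0], [1, 0.03, -0.0175, 0.006, 0, 0, 0], [1, 0.03, -0.0175, 0.006, 0, 0, 0], [1, 0.028, -0.0185, 0.006, 0, 0, 0], [1, 0, 0, 0, 0, 0, 0], [1, 0, 0, 0, 0, 0, 0]]

```text
clock: 1.3
eef_pos: [0.4865, -0.3171, 0.1634]
ee_rot: [0.974, 0.226, -0.001, -0.0]
wrist_force: [-0.2, 0.6, -0.8]
gripper_width: 0.0882
gripper_force: 0.0
```

```bash
python3 - <<'E'
from h import *
st=ctrl.state(); p,q=st["eef_pos"],st["ee_rot"]
w=snap("wrist","pics/w1.png"); np.savez("pics/w1pose.npz",p=p,q=q)
print(p,q,np.round(st["q"],3)); print(np.round(w["mount"],3), w["camera_matrix"])
# project nut into image
M=R.from_quat(q).as_matrix(); m=np.array(w["mount"])
P=np.array([.4855,-.318,.0065]); c=np.linalg.inv(m)@np.r_[M.T@(P-p),1]
th=np.arctan2(np.hypot(c[0],c[1]),c[2]); K=np.array(w["camera_matrix"]); u=c[:2]/np.hypot(c[0],c[1])*th*K[0,0]+K[:2,2]; print(u)
x,y=u.astype(int); x0=max(x-70,0);y0=max(y-60,0)
cv2.imwrite("pics/w1c.png",cv2.resize(w["frame"][y0:y0+120,x0:x0+140,::-1],None,fx=5,fy=5)); print(x0,y0)
E
```

```text
[ 0.48648424 -0.31712483  0.16343098] [ 9.74141541e-01  2.25937771e-01 -5.53878619e-04 -2.74713636e-04] [-6.200e-01  1.340e-01  1.874e+00 -1.000e-03  1.135e+00  4.950e-01]
[[ 0.    -0.949 -0.316  0.083]
 [ 1.     0.     0.     0.   ]
 [-0.    -0.316  0.949 -0.16 ]
 [ 0.     0.     0.     1.   ]] [[371.64829954   0.         315.86651143]
 [  0.         371.64829954 239.81271534]
 [  0.           0.           1.        ]]
[316.07049695 216.63960216]
246 156
```

View pics/w1c.png

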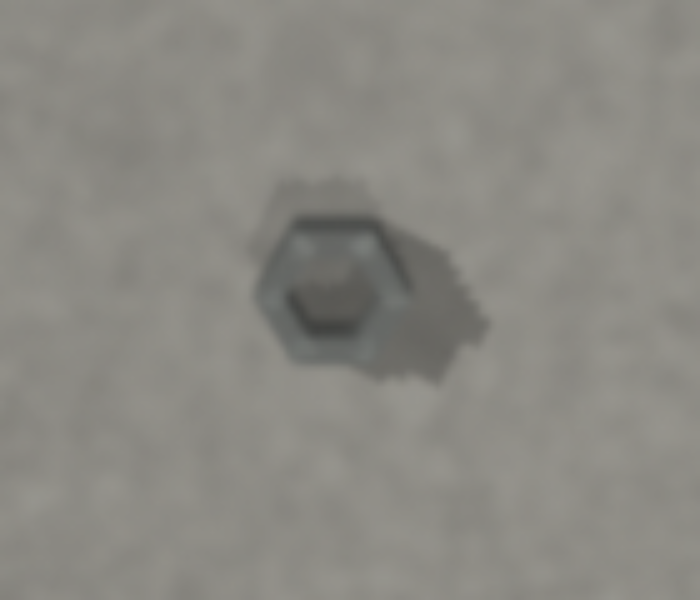

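The wrist crop shows the nut at crop (333,290), px (312.6,214), with its corners along the tool's y. That calls for a 30° turn, a shift of about -3 mm in tool y, then descend and grip.

>>> send_rows:
  moves:
    - [[1, 0.001, -0.0025, 0.01, 0, 0, 0], [1, 0, 0, 0.025, 0, 0, -0.131], [1, 0, 0, 0.025, 0, 0, -0.131], [1, 0, 0, 0.025, 0, 0, -0.131], [1, 0, 0, 0.025, 0, 0, -0.131], [1, 0, 0, 0.02, 0, 0, 0], [1, 0, 0, 0.013, 0, 0, 0], [1, 0, 0, 0, 0, 0, 0], [0, 0, 0, 0, 0, 0, 0], [0, 0, 0, 0, 0, 0, 0], [0, 0, 0, 0, 0, 0, 0], [0, 0, 0, 0, 0, 0, 0]]
  force: 20

```text
clock: 2.55
eef_pos: [0.4871, -0.3157, 0.0221]
ee_rot: [0.883, 0.47, 0.0, 0.001]
wrist_force: [0.3, 0.1, 0.7]
gripper_width: 0.0583
gripper_force: 0.0
```

>>> send_rows:
  moves:
    - [[0, 0, 0, 0, 0, 0, 0], [0, 0, 0, 0, 0, 0, 0], [0, 0, 0, 0, 0, 0, 0], [0, 0, 0, 0, 0, 0, 0]]

```text
clock: 2.95
eef_pos: [0.4864, -0.3151, 0.021]
ee_rot: [0.883, 0.47, -0.0, -0.0]
wrist_force: [0.1, -0.1, -0.6]
gripper_width: 0.0259
gripper_force: 0.0
```

```bash
cat >> h.py <<'E'
t0=load("pics/top0.png")
C=lambda x,y:(225+x/3.6,165+y/3.6)
# tote yaw & centre from rim corners (outer rim x+-130,y+-90 z .07) and cut corner (-124,84,.03)
obs=np.vstack([ray(t0,[C(118,47),C(545,146),C(45,345)],.07),ray(t0,[C(470,437)],.03)])[:,:2]
mod=np.array([[.13,-.09],[-.13,-.09],[.13,.09],[-.124,.084]])
mc,oc=mod.mean(0),obs.mean(0); a,b=(mod-mc),(obs-oc)
yaw=np.arctan2((a[:,0]*b[:,1]-a[:,1]*b[:,0]).sum(),(a*b).sum())
Rt=R.from_euler('z',yaw).as_matrix(); ctr=oc-Rt[:2,:2]@mc
T=lambda x,y,z:np.r_[ctr+Rt[:2,:2]@[x,y],z]
inv=lambda P:(P[:,:2]-ctr)@Rt[:2,:2]
E
python3 - <<'E'
from h import *
print(np.degrees(yaw),ctr,"resid mm",np.round(1000*(obs-(ctr+mod@Rt[:2,:2].T)),1).tolist())
print("nuts",np.round(inv(ray(t0,[C(219,180),C(144,273),C(410,238),C(364,314)],.015)),3).tolist())
st=ctrl.state(); M=R.from_quat(st["ee_rot"]).as_matrix(); P=T(-.07,.035,.0); d=P-st["eef_pos"]
print(P,M.T@d,st["gripper_width"],st["eef_pos"])
E
```

```text
78.65982546558676 [0.54224243 0.02450879] resid mm [[-0.8, -2.1], [-1.1, 3.8], [0.8, -2.5], [1.1, 0.8]]
nuts [[0.057, -0.035], [0.088, 0.03], [-0.063, -0.026], [-0.046, 0.025]]
[ 0.49416138 -0.03724242  0.        ] [ 0.2347783  -0.14878563  0.02100965] 0.02585482138169751 [ 0.48636206 -0.31508739  0.02099446]
```

Next: check the grip, lift, carry to tote (-95, 20) mm, and turn so the jaws lie along the tote's y.

>>> send_rows:
  moves:
    - [[0, 0, 0, 0, 0, 0, 0], [0, 0, 0, 0, 0, 0, 0], [0, 0, 0, -0.03, 0, 0, 0], [0, 0, 0, -0.04, 0, 0, 0], [0, 0, 0, -0.035, 0, 0, 0], [0, 0.036, -0.021, 0, 0, 0, 0], [0, 0.036, -0.021, 0, 0, 0, 0], [0, 0.036, -0.021, 0, 0, 0, 0], [0, 0.036, -0.021, 0, 0, 0, 0], [0, 0.036, -0.021, 0, 0, 0, 0], [0, 0.037, -0.02, 0, 0, 0, 0], [0, 0, 0, 0, 0, 0, -0.131]]

```text
clock: 4.15
eef_pos: [0.5039, -0.0611, 0.126]
ee_rot: [0.849, 0.529, 0.0, -0.001]
wrist_force: [-0.3, -1.2, 0.1]
gripper_width: 0.0007
gripper_force: 0.0
```

>>> send_rows:
  moves:
    - [[0, 0, 0, 0, 0, 0, -0.131], [0, 0, 0, 0, 0, 0, -0.131], [0, 0, 0, 0, 0, 0, 0], [0, 0, 0, 0, 0, 0, 0]]

```text
clock: 4.55
eef_pos: [0.5039, -0.0654, 0.126]
ee_rot: [0.775, 0.632, -0.0, -0.0]
wrist_force: [-0.5, -0.6, -0.3]
gripper_width: 0.0005
gripper_force: 0.0
```

```bash
python3 - <<'E'
from h import *
w=snap("wrist","pics/w2.png")
st=ctrl.state(); M=R.from_quat(st["ee_rot"]).as_matrix()
print(inv(st["eef_pos"][None]),"tool d",M.T@(T(-.095,.02,.04)-st["eef_pos"]),st["gripper_width"],st["gripper_force"],np.degrees(np.arctan2(M[1,1],M[0,1])),st["q"])
E
```

```text
[[-0.09572275  0.01985827]] tool d [ 0.00071851 -0.00014307  0.08599259] 0.0006088714972009407 0.0 -11.623897245258288 [-1.78179518e-01  3.30488852e-02  2.05775841e+00  4.80568812e-05
  1.05081043e+00  2.46718829e-02]
```

View pics/w2.png

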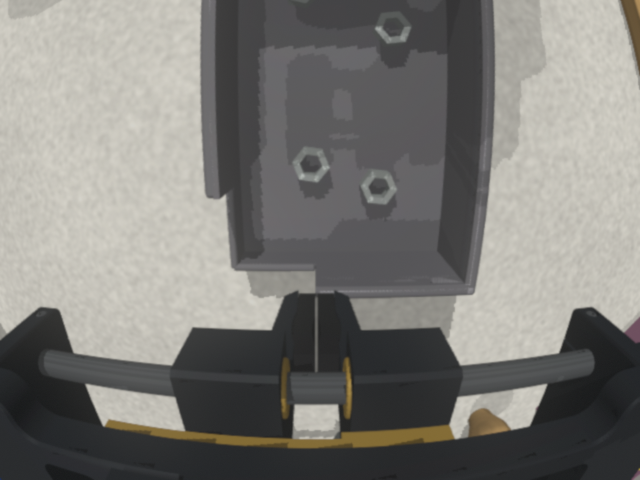

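The wrist view shows the jaws shut and empty at (317,300), and the tote with its four nuts undisturbed. The nut slipped out because I lifted before the grip force had built up. I'll find it again.

```bash
python3 - <<'E'
from h import *
c=snap("scene","pics/s2.png"); t=snap("top","pics/t2.png")
o=np.zeros((400,800,3),np.uint8)
o[:,:400]=cv2.resize(c["frame"][300:400,110:210,::-1],(400,400)); o[:,400:]=cv2.resize(t["frame"][217:317,416:516,::-1],(400,400))
cv2.imwrite("pics/c2.png",o)
E
```

```text
(no output)
```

View pics/c2.png

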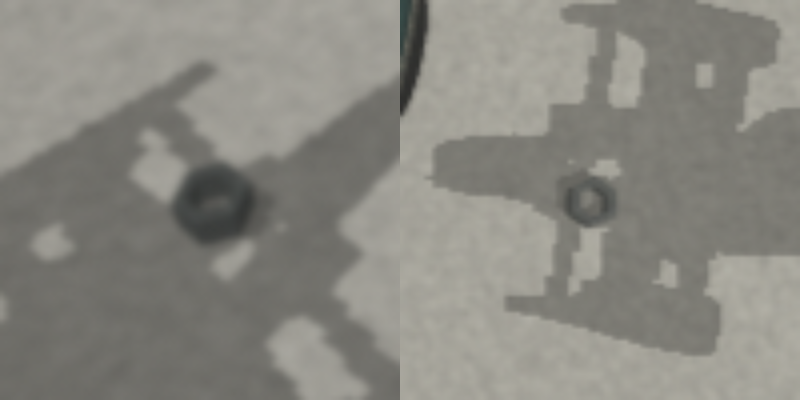

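The nut is at top crop (589,199), px (463,267), so it is essentially where it was, at (0.486,-0.314). I'll go back, grip 2.5 mm lower, and wait for the force to build before lifting.

>>> send_rows:
  moves:
    - [[1, 0, 0, 0, 0, 0, 0.131], [1, 0, 0, 0, 0, 0, 0.131], [1, 0, 0, 0, 0, 0, 0.131], [1, -0.036, 0.021, 0, 0, 0, 0], [1, -0.036, 0.021, 0, 0, 0, 0], [1, -0.036, 0.021, 0, 0, 0, 0], [1, -0.036, 0.021, 0, 0, 0, 0], [1, -0.036, 0.021, 0, 0, 0, 0], [1, -0.037, 0.02, 0, 0, 0, 0], [1, 0, 0, 0, 0, 0, 0], [1, 0, 0, 0, 0, 0, 0], [1, 0, 0, 0.03, 0, 0, 0]]

```text
clock: 5.9
eef_pos: [0.4896, -0.3167, 0.1]
ee_rot: [0.883, 0.469, 0.002, 0.004]
wrist_force: [0.7, -0.6, -0.3]
gripper_width: 0.0882
gripper_force: 0.0
```

```bash
python3 - <<'E'
from h import *
t=load("pics/t2.png");s=load("pics/s2.png")
st=ctrl.state(); M=R.from_quat(st["ee_rot"]).as_matrix()
a=ray(t,[463.2,266.7],.01)[0];b=ray(s,[163.75,350.75],.0065)[0]
print(a,b,st["eef_pos"],st["gripper_width"],M.T@((a+b)/2-st["eef_pos"]))
E
```

```text
[ 0.48654415 -0.31262665  0.01      ] [ 0.48578679 -0.3142089   0.0065    ] [ 0.48956245 -0.31674682  0.0999512 ] 0.08815992059095357 [ 0.00082456 -0.00546033  0.09165826]
```

>>> send_rows:
  moves:
    - [[1, 0.001, -0.001, 0.03, 0, 0, 0], [1, 0, 0, 0.03, 0, 0, 0], [0.4, 0, 0, 0.0175, 0, 0, 0], [0.4, 0, 0, 0, 0, 0, 0], [0.4, 0, 0, 0, 0, 0, 0], [0, 0, 0, 0, 0, 0, 0], [0, 0, 0, 0, 0, 0, 0], [0, 0, 0, 0, 0, 0, 0], [0, 0, 0, 0, 0, 0, 0], [0, 0, 0, 0, 0, 0, 0], [0, 0, 0, 0, 0, 0, 0], [0, 0, 0, 0, 0, 0, 0]]
  force: 25

```text
clock: 7.1
eef_pos: [0.486, -0.3138, 0.0185]
ee_rot: [0.883, 0.47, -0.0, -0.0]
wrist_force: [-0.4, 0.4, -0.1]
gripper_width: 0.0103
gripper_force: 0.0
```

>>> send_rows:
  moves:
    - [[0, 0, 0, 0, 0, 0, 0], [0, 0, 0, 0, 0, 0, 0]]

```text
clock: 7.3
eef_pos: [0.4861, -0.3138, 0.0184]
ee_rot: [0.883, 0.47, -0.0, -0.0]
wrist_force: [0.3, -0.3, -0.3]
gripper_width: 0.0003
gripper_force: 0.0
```

```bash
python3 - <<'E'
from h import *
w=snap("wrist","pics/w3.png"); t=snap("scene","pics/s3.png")
m=np.array(w["mount"]);K=np.array(w["camera_matrix"])
for P in([0,0,0],[0,0,.017]):
    c=np.linalg.inv(m)@np.r_[P,1]; r=np.hypot(c[0],c[1]); print(P,c[:2]/r*np.arctan2(r,c[2])*K[0,0]+K[:2,2])
o=np.zeros((400,800,3),np.uint8)
o[:,:500]=cv2.resize(w["frame"][180:380,191:441,::-1],(500,400)); o[:300,500:]=cv2.resize(t["frame"][300:400,110:210,::-1],(300,300))
cv2.imwrite("pics/c3.png",o)
E
```

```text
[0, 0, 0] [314.92804631 297.80659614]
[0, 0, 0.017] [314.9898013  282.91598896]
```

View pics/c3.png

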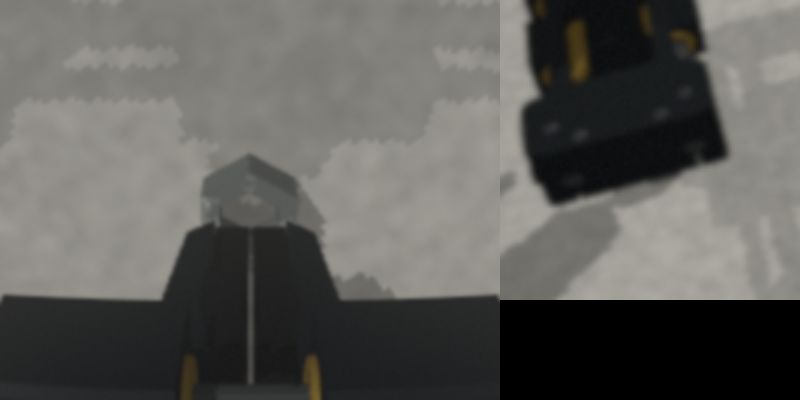

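The wrist crop shows the nut directly under the shut jaws. Its top face is centred near crop (250,220) and the tips cover it. So the fingers closed over the nut and the tips sit higher than the figures suggest. I'll open and feel downward in small steps.

>>> send_rows:
  moves:
    - [[0.6, 0, 0, 0, 0, 0, 0], [0.6, 0, 0, 0, 0, 0, 0], [0.6, 0, 0, 0, 0, 0, 0], [0.6, 0, 0, 0, 0, 0, 0], [0.6, 0, 0, 0, 0, 0, 0], [0.6, 0, 0, 0.002, 0, 0, 0], [0.6, 0, 0, 0, 0, 0, 0]]

```text
clock: 8.1
eef_pos: [0.4859, -0.3136, 0.0162]
ee_rot: [0.883, 0.47, -0.0, -0.0]
wrist_force: [0.4, 0.5, -0.1]
gripper_width: 0.0528
gripper_force: 0.0
```

>>> send_rows:
  moves:
    - [[0.6, 0, 0, 0.002, 0, 0, 0], [0.6, 0, 0, 0, 0, 0, 0]]

```text
clock: 8.3
eef_pos: [0.4859, -0.3136, 0.0141]
ee_rot: [0.883, 0.47, -0.0, -0.0]
wrist_force: [0.5, 0.0, 0.2]
gripper_width: 0.0526
gripper_force: 0.0
```

```bash
python3 - <<'E'
from h import *
st=ctrl.state(); print(st["eef_pos"],st["wrist_force"],st["gripper_width"])
w=snap("wrist","pics/w4.png")
cv2.imwrite("pics/c4.png",cv2.resize(w["frame"][180:380,191:441,::-1],(750,600)))
E
```

```text
[ 0.48587421 -0.31361431  0.01414335] [0.46631493 0.00936661 0.15407728] 0.05262865708484096
```

View pics/c4.png

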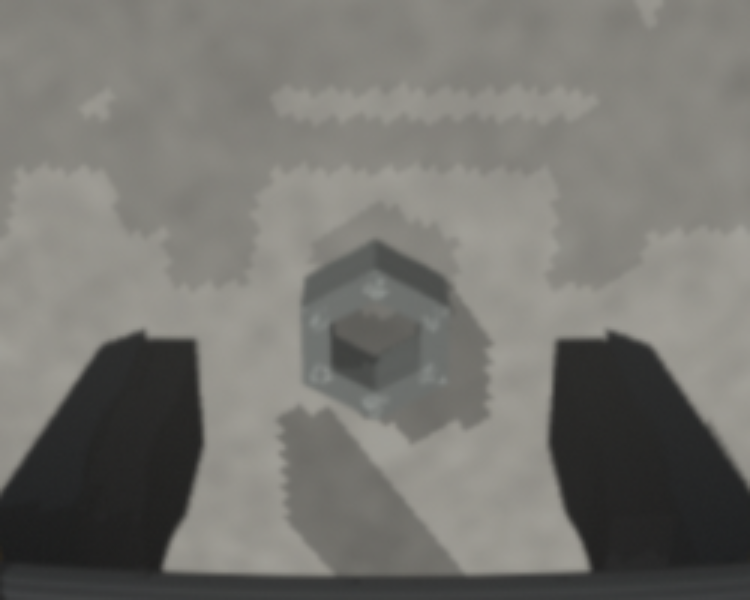

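This view shows the nut's top face at crop (376,348), px (316,296), centred between the open fingers. The finger ends are at row 293 with a 120 px gap. By scale, the tips are about 163 mm from the camera and the nut 178 mm. The real tips are therefore about 30 mm shorter than stated, and contact-free at a TCP height of 14 mm fits that. I'll go on down in guarded steps.

>>> send_rows:
  moves:
    - [[0.6, 0, 0, 0.01, 0, 0, 0], [0.6, 0, 0, 0.004, 0, 0, 0], [0.6, 0, 0, 0, 0, 0, 0]]

```text
clock: 8.65
eef_pos: [0.4851, -0.3131, -0.0009]
ee_rot: [0.883, 0.47, -0.001, -0.001]
wrist_force: [-1.0, -0.4, 0.1]
gripper_width: 0.0527
gripper_force: 0.0
```

>>> send_rows:
  moves:
    - [[0.6, 0, 0, 0.004, 0, 0, 0], [0.6, 0, 0, 0, 0, 0, 0]]

```text
clock: 8.85
eef_pos: [0.4858, -0.3136, -0.0041]
ee_rot: [0.883, 0.47, -0.0, -0.0]
wrist_force: [-0.4, 0.0, 0.4]
gripper_width: 0.053
gripper_force: 0.0
```

>>> send_rows:
  moves:
    - [[0.6, 0, 0, 0.003, 0, 0, 0], [0.6, 0, 0, 0, 0, 0, 0]]

```text
clock: 9.05
eef_pos: [0.486, -0.3137, -0.0068]
ee_rot: [0.883, 0.47, -0.0, -0.0]
wrist_force: [-0.4, 0.2, -0.1]
gripper_width: 0.0529
gripper_force: 0.0
```

>>> send_rows:
  moves:
    - [[0.6, 0, 0, 0.002, 0, 0, 0], [0.6, 0, 0, 0, 0, 0, 0], [0, 0, 0, 0, 0, 0, 0], [0, 0, 0, 0, 0, 0, 0], [0, 0, 0, 0, 0, 0, 0], [0, 0, 0, 0, 0, 0, 0], [0, 0, 0, 0, 0, 0, 0], [0, 0, 0, 0, 0, 0, 0]]
  force: 25

```text
clock: 9.85
eef_pos: [0.4862, -0.3138, -0.0084]
ee_rot: [0.883, 0.47, 0.0, 0.0]
wrist_force: [0.1, 0.5, 0.3]
gripper_width: 0.0232
gripper_force: 25.0
```

I have the nut: 25 N at width 23 mm. Now lift and carry it to the tote.

>>> send_rows:
  moves:
    - [[0, 0, 0, -0.03, 0, 0, 0], [0, 0, 0, -0.04, 0, 0, 0], [0, 0, 0, -0.03, 0, 0, 0], [0, 0.036, -0.021, 0, 0, 0, 0], [0, 0.036, -0.021, 0, 0, 0, 0], [0, 0.036, -0.021, 0, 0, 0, 0], [0, 0.036, -0.021, 0, 0, 0, 0], [0, 0.036, -0.021, 0, 0, 0, 0], [0, 0.036, -0.02, 0, 0, 0, 0], [0, 0, 0, 0, 0, 0, -0.131], [0, 0, 0, 0, 0, 0, -0.131], [0, 0, 0, 0, 0, 0, -0.131]]

```text
clock: 11.05
eef_pos: [0.503, -0.0641, 0.0914]
ee_rot: [0.772, 0.636, -0.0, -0.0]
wrist_force: [-0.0, 0.6, -0.5]
gripper_width: 0.0236
gripper_force: 25.0
```

>>> send_rows:
  moves:
    - [[0, 0, 0, 0, 0, 0, 0], [0, 0, 0, 0, 0, 0, 0], [0, 0, 0, 0, 0, 0, 0]]

```text
clock: 11.35
eef_pos: [0.5031, -0.0649, 0.0915]
ee_rot: [0.775, 0.632, -0.0, -0.0]
wrist_force: [-0.5, 0.6, 0.2]
gripper_width: 0.0235
gripper_force: 25.0
```

```bash
python3 - <<'E'
from h import *
st=ctrl.state(); M=R.from_quat(st["ee_rot"]).as_matrix()
print(inv(st["eef_pos"][None]),"tool d",M.T@(T(-.095,.02,.006)-st["eef_pos"]),st["gripper_width"],st["gripper_force"],np.degrees(np.arctan2(M[1,1],M[0,1])))
E
```

```text
[[-0.09538829  0.02075577]] tool d [0.00039079 0.00075564 0.08549519] 0.023484179186087934 24.999982493463904 -11.59967795751498
```

>>> send_rows:
  moves:
    - [[0, 0, 0, 0.04, 0, 0, 0], [0, 0, 0, 0.03, 0, 0, 0], [0, 0, 0, 0.015, 0, 0, 0], [0, 0, 0, 0, 0, 0, 0], [0, 0, 0, 0, 0, 0, 0], [0.5, 0, 0, 0, 0, 0, 0], [0.5, 0, 0, 0, 0, 0, 0], [0.5, 0, 0, 0, 0, 0, 0], [0.5, 0, 0, 0, 0, 0, 0], [0.5, 0, 0, -0.03, 0, 0, 0], [0.5, 0, 0, -0.04, 0, 0, 0], [0.5, 0, 0, -0.02, 0, 0, 0]]

```text
clock: 12.55
eef_pos: [0.5049, -0.0651, 0.0998]
ee_rot: [0.774, 0.633, 0.001, 0.002]
wrist_force: [0.9, -0.3, 0.6]
gripper_width: 0.0442
gripper_force: 0.0
```

>>> send_rows:
  moves:
    - [[0.5, 0.04, 0.02, 0, 0, 0, 0], [0.5, 0.04, 0.02, 0, 0, 0, 0], [0.5, 0.04, 0.02, 0, 0, 0, 0], [0.5, 0.04, 0.02, 0, 0, 0, 0], [0.5, 0.025, 0.02, 0, 0, 0, 0], [0.5, 0, 0.005, 0, 0, 0, 0], [0.5, 0, 0, 0, 0, 0, 0], [0.5, 0, 0, 0, 0, 0, 0]]

```text
clock: 13.35
eef_pos: [0.6418, 0.0948, 0.0961]
ee_rot: [0.774, 0.633, -0.001, -0.0]
wrist_force: [0.1, -0.5, -0.2]
gripper_width: 0.044
gripper_force: 0.0
```

```bash
python3 - <<'E'
from h import *
st=ctrl.state(); M=R.from_quat(st["ee_rot"]).as_matrix()
w=snap("wrist","pics/w5.png"); t=snap("scene","pics/s5.png")
print(inv(st["eef_pos"][None]),st["eef_pos"],"tool d",M.T@(T(.09,-.085,.032)-st["eef_pos"]),st["gripper_width"],np.round(st["q"],2))
o=np.zeros((480,800,3),np.uint8); o[:,:480]=cv2.resize(w["frame"][:,80:560,::-1],(480,480)); o[:280,480:]=cv2.resize(t["frame"][150:310,240:430,::-1],(320,280)); cv2.imwrite("pics/c5.png",o)
E
```

```text
[[ 0.08847514 -0.08375798]] [0.6417624  0.09478699 0.09610411] tool d [0.00157592 0.00132977 0.06410112] 0.043964246407153545 [ 0.11  0.32  1.78 -0.    1.04  0.31]
```

View pics/c5.png

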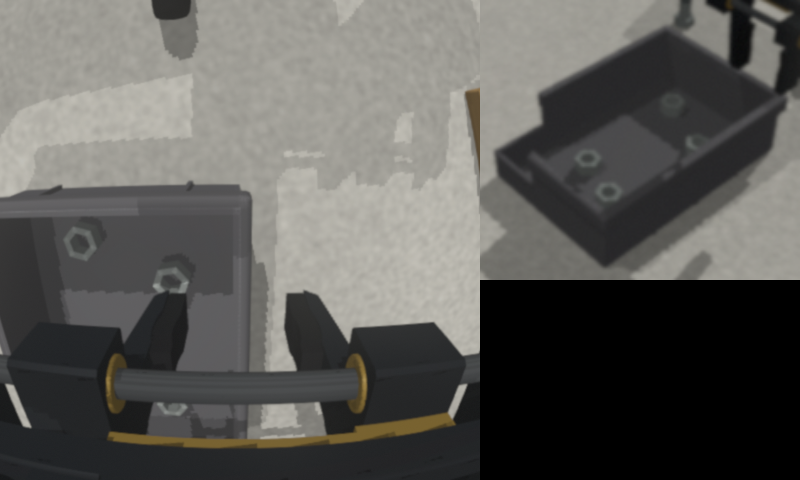

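The wrist view shows the far rim running between the open fingers, its outer edge at crop column 250 and the jaw middle at 236. That means shifting about +2.5 mm in tool y. The stray nut isn't among the four visible in the scene crop, since the near wall hides its spot, so I'll check numerically in the top view.

```bash
python3 - <<'E'
from h import *
t=snap("top","pics/t5.png")
M=R.from_quat(t["orientation"]).as_matrix(); K=t["camera_matrix"]
def pr(P): c=M.T@(P-t["origin"]); return (K@c)[:2]/c[2]
g=cv2.cvtColor(t["frame"],cv2.COLOR_RGB2GRAY);g0=cv2.cvtColor(t0["frame"],cv2.COLOR_RGB2GRAY)
u=pr(T(-.095,.02,.015)); x,y=u.round().astype(int); print(u)
print(g[y-9:y+10,x-9:x+10:1]); print(g0[y-9:y+10:3,x-9:x+10:3])
for n in [(.057,-.035),(.088,.03),(-.063,-.026),(-.046,.025)]:
    a,b=pr(T(*n,.015)).round().astype(int); print(n,g[b-7:b+8,a-7:a+8].max(),g0[b-7:b+8,a-7:a+8].max())
E
```

```text
[348.65278022 255.23274863]
[[ 95  96  96  95  95  96  96  96  89  86  85  85  85  86  86  86  86  86
   86]
 [ 96  95  95  96  95  94  94  95  96  89  86  85  86  86  85  86  86  86
   86]
 [ 96  96  97  94  89  85  86  92  96  95  89  86  85  86  85  86  86  85
   86]
 [ 95  96  95  88  85  86  88  97 101  95  91  88  86  85  86  86  86  86
   85]
 [ 95  94  88  85  86  88 103 122 127 127 118 107  92  87  85  84  84  85
   86]
 [ 95  89  85  85  87 103 121 131 125 122 123 133 131 108  78  67  68  79
   85]
 [ 89  85  85  87 103 122 124 106  82  82  96 114 132 129  95  69  68  68
   68]
 [ 90  86  85 102 123 126 108  84  76  77  71  69 112 126 108  79  68  67
   68]
 [ 96  89  87 117 133 121  90  77  77  77  77  71 103 123 113  82  68  68
   69]
 [ 96  90  84 106 123 113  87  77  78  76  70  68 102 123 129  95  70  68
   68]
 [ 96  97  89 105 122 127  96  77  77  71  67  68  92 120 142 115  77  69
   69]
 [ 97  97  89  90 117 129 103  75  73  71  68  74 104 123 131  99  73  68
   67]
 [ 96  97  90  81 109 139 126  98  83  77  79 106 123 124  96  73  68  67
   68]
 [ 96  96  96  91 106 128 128 127 127 119 126 128 125 100  74  68  69  68
   74]
 [ 97  97  97  96  95  99 109 119 124 131 142 131 107  80  69  67  68  68
   75]
 [ 97  97  97  97  97  94  93  88  94  94 114 109  87  74  71  72  71  71
   77]
 [ 97  96  97  97  97  97  97  97  97  98  94  96  98  90  87  86  87  82
   85]
 [ 97  96  97  97  98  98  97  97  98  97  98  97  96  90  87  86  86  83
   90]
 [ 97  96  97  97  97  97  98  98  97  97  97  97  90  87  87  86  87  82
   93]]
[[81 80 80 71 72 72 72]
 [80 80 81 81 72 72 72]
 [80 80 81 80 81 71 72]
 [80 81 81 81 81 75 72]
 [81 80 82 81 81 72 68]
 [81 81 81 81 80 72 69]
 [81 81 82 81 75 73 76]]
(0.057, -0.035) 110 123
(0.088, 0.03) 64 86
(-0.063, -0.026) 148 124
(-0.046, 0.025) 142 131
```

The stray nut's ring is clear at the target spot in the tote. Now to grip the rim.

>>> send_rows:
  moves:
    - [[0.5, 0.001, 0.0025, 0.02, 0, 0, 0], [0.5, 0, 0, 0.03, 0, 0, 0], [0.5, 0, 0, 0.014, 0, 0, 0], [0.5, 0, 0, 0, 0, 0, 0], [0, 0, 0, 0, 0, 0, 0], [0, 0, 0, 0, 0, 0, 0], [0, 0, 0, 0, 0, 0, 0], [0, 0, 0, 0, 0, 0, 0], [0, 0, 0, 0, 0, 0, 0], [0, 0, 0, 0, 0, 0, 0], [0, 0, 0, 0, 0, 0, 0]]
  force: 55

```text
clock: 14.6
eef_pos: [0.646, 0.0963, 0.0335]
ee_rot: [0.774, 0.633, 0.0, 0.0]
wrist_force: [-1.4, -0.5, 5.4]
gripper_width: 0.0095
gripper_force: 55.0
```

```bash
python3 - <<'E'
from h import *
st=ctrl.state(); p=st["eef_pos"]; M=R.from_quat(st["ee_rot"]).as_matrix()
print(p,st["wrist_force"],st["moment"],st["gripper_width"],st["gripper_force"],inv(p[None]))
c=M.T@(T(-.124,.084,0)-p); print("corner tool",c)
low=Rt@np.array([-1,1,0])/2**.5; ax=np.cross([0,0,1],low)  # rotate z toward low
axt=M.T@ax; print("axis tool",axt)
th=np.radians(2); r=R.from_rotvec(axt*th); print("per 2deg: shift",c-r.apply(c),"turn",axt*th)
E
```

```text
[0.64602339 0.09627923 0.03348709] [-1.432431   -0.54338806  5.4374553 ] [ 0.05782263  0.23316893 -0.0710034 ] 0.009517348354159506 54.99966759234667 [[ 0.0907761  -0.08764236]]
corner tool [-0.21515055 -0.17122358  0.03322626]
axis tool [-7.05617256e-01  7.08593049e-01  4.23027561e-04]
per 2deg: shift [-0.00094215 -0.00093251 -0.00951684] turn [-2.46306888e-02  2.47345635e-02  1.47664475e-05]
```

The rim is held at 55 N. Tilting about the cut-down corner at 1° per row, lifting 2 mm first.

>>> send_rows:
  moves:
    - [[0, 0, 0, -0.002, 0, 0, 0], [0, -0.00044, -0.00044, -0.00476, -0.0123, 0.0124, 0], [0, -0.00044, -0.00044, -0.00476, -0.0123, 0.0124, 0], [0, -0.00044, -0.00044, -0.00476, -0.0123, 0.0124, 0], [0, -0.00044, -0.00044, -0.00476, -0.0123, 0.0124, 0], [0, -0.00044, -0.00044, -0.00476, -0.0123, 0.0124, 0], [0, -0.00044, -0.00044, -0.00476, -0.0123, 0.0124, 0], [0, -0.00044, -0.00044, -0.00476, -0.0123, 0.0124, 0], [0, -0.00044, -0.00044, -0.00476, -0.0123, 0.0124, 0], [0, 0, 0, 0, 0, 0, 0]]

```text
clock: 15.6
eef_pos: [0.6393, 0.0918, 0.073]
ee_rot: [0.772, 0.631, 0.07, 0.007]
wrist_force: [-0.9, -0.1, -3.2]
gripper_width: 0.0094
gripper_force: 55.1
```

```bash
python3 - <<'E'
from h import *
st=ctrl.state(); M=R.from_quat(st["ee_rot"]).as_matrix()
print(np.degrees(np.arccos(-M[2,2])),st["q"].round(2),st["moment"].round(2),st["gripper_width"])
print(st["eef_pos"]+M@np.array([-.2152,-.1712,.0332]), "vs",T(-.124,.084,0))
E
```

```text
8.08617802775118 [0.07 0.27 1.91 0.09 0.85 0.21] [-0.08 -0.01 -0.11] 0.009353675564861233
[ 0.4348096  -0.08091955  0.00164237] vs [ 0.43549978 -0.08055313  0.        ]
```

>>> send_rows:
  moves:
    - [[0, -0.00044, -0.00044, -0.00476, -0.0123, 0.0124, 0], [0, -0.00044, -0.00044, -0.00476, -0.0123, 0.0124, 0], [0, -0.00044, -0.00044, -0.00476, -0.0123, 0.0124, 0], [0, -0.00044, -0.00044, -0.00476, -0.0123, 0.0124, 0], [0, -0.00044, -0.00044, -0.00476, -0.0123, 0.0124, 0], [0, -0.00044, -0.00044, -0.00476, -0.0123, 0.0124, 0], [0, -0.00044, -0.00044, -0.00476, -0.0123, 0.0124, 0], [0, -0.00044, -0.00044, -0.00476, -0.0123, 0.0124, 0], [0, -0.00044, -0.00044, -0.00476, -0.0123, 0.0124, 0], [0, -0.00044, -0.00044, -0.00476, -0.0123, 0.0124, 0], [0, -0.00044, -0.00044, -0.00476, -0.0123, 0.0124, 0], [0, -0.00044, -0.00044, -0.00476, -0.0123, 0.0124, 0]]

```text
clock: 16.8
eef_pos: [0.6221, 0.0806, 0.1262]
ee_rot: [0.762, 0.623, 0.174, 0.017]
wrist_force: [-1.1, -0.5, -3.3]
gripper_width: 0.0095
gripper_force: 55.1
```

```bash
python3 - <<'E'
from h import *
st=ctrl.state(); M=R.from_quat(st["ee_rot"]).as_matrix()
print(np.degrees(np.arccos(-M[2,2])),st["q"].round(2),st["moment"].round(2),st["gripper_width"])
print(st["eef_pos"]+M@np.array([-.2152,-.1712,.0332]), "vs",T(-.124,.084,0))
E
```

```text
20.089910854275825 [-0.02  0.08  2.05  0.3   0.74 -0.02] [-0.11  0.16 -0.04] 0.00949658548008658
[ 0.43480385 -0.08069176  0.00111953] vs [ 0.43549978 -0.08055313  0.        ]
```

Everything is well-behaved: q5 is 0.74 and the corner is staying put. Continuing to about 37°.

>>> send_rows:
  moves:
    - [[0, -0.00044, -0.00044, -0.00476, -0.0123, 0.0124, 0], [0, -0.00044, -0.00044, -0.00476, -0.0123, 0.0124, 0], [0, -0.00044, -0.00044, -0.00476, -0.0123, 0.0124, 0], [0, -0.00044, -0.00044, -0.00476, -0.0123, 0.0124, 0], [0, -0.00044, -0.00044, -0.00476, -0.0123, 0.0124, 0], [0, -0.00044, -0.00044, -0.00476, -0.0123, 0.0124, 0], [0, -0.00044, -0.00044, -0.00476, -0.0123, 0.0124, 0], [0, -0.00044, -0.00044, -0.00476, -0.0123, 0.0124, 0], [0, -0.00044, -0.00044, -0.00476, -0.0123, 0.0124, 0], [0, -0.00044, -0.00044, -0.00476, -0.0123, 0.0124, 0], [0, -0.00044, -0.00044, -0.00476, -0.0123, 0.0124, 0]]

```text
clock: 17.9
eef_pos: [0.5985, 0.0648, 0.1706]
ee_rot: [0.746, 0.61, 0.267, 0.026]
wrist_force: [0.3, -0.3, -3.9]
gripper_width: 0.0095
gripper_force: 55.2
```

>>> send_rows:
  moves:
    - [[0, -0.00044, -0.00044, -0.00476, -0.0123, 0.0124, 0], [0, -0.00044, -0.00044, -0.00476, -0.0123, 0.0124, 0], [0, -0.00044, -0.00044, -0.00476, -0.0123, 0.0124, 0], [0, -0.00044, -0.00044, -0.00476, -0.0123, 0.0124, 0], [0, -0.00044, -0.00044, -0.00476, -0.0123, 0.0124, 0], [0, -0.00044, -0.00044, -0.00476, -0.0123, 0.0124, 0], [0, 0, 0, 0, 0, 0, 0], [0, 0, 0, 0, 0, 0, 0], [0, 0, 0, 0, 0, 0, 0], [0, 0, 0, 0, 0, 0, 0], [0, 0, 0, 0, 0, 0, 0], [0, 0, 0, 0, 0, 0, 0]]

```text
clock: 19.1
eef_pos: [0.5831, 0.0546, 0.192]
ee_rot: [0.734, 0.6, 0.316, 0.03]
wrist_force: [0.9, -0.6, -4.6]
gripper_width: 0.0095
gripper_force: 55.2
```

```bash
python3 - <<'E'
from h import *
st=ctrl.state(); M=R.from_quat(st["ee_rot"]).as_matrix()
print(np.degrees(np.arccos(-M[2,2])),st["q"].round(2),st["moment"].round(2),st["gripper_width"])
p=st["eef_pos"]; print(p+M@np.array([-.2152,-.1712,.0332]), "vs",T(-.124,.084,0))
# tote rotation relative to initial grasp: tool quat at grasp (.774,.633,0,0)
M0=R.from_quat([.774,.633,0,0]).as_matrix(); Rn=M@M0.T@Rt; cor=p+M@np.array([-.2152,-.1712,.0332])
def W(x,y,z): return cor+Rn@(np.array([x,y,z])-[-.124,.084,0])
t=snap("top","pics/t7.png"); s=snap("scene","pics/s7.png"); 
def pr(c,P): 
    m=R.from_quat(c["orientation"]).as_matrix().T@(P-c["origin"]); return (c["camera_matrix"]@m)[:2]/m[2]
o=[]
for c in(t,s):
    a=np.array([pr(c,W(-.09,.05,.015))]); x,y=a[0].astype(int); print(x,y)
    im=c["frame"][:,:,::-1].copy()
    for q in[(-.12,.08,.004),(-.015,.08,.004),(-.12,-.025,.004)]:
        cv2.circle(im,tuple(int(v) for v in pr(c,W(*q))),1,(0,0,255),-1)
    x0=min(max(x-65,0),510);y0=min(max(y-60,0),350); o.append(cv2.convertScaleAbs(cv2.resize(im[y0:y0+130,x0:x0+130],(400,400),interpolation=cv2.INTER_CUBIC),alpha=1.6)); print(x0,y0)
cv2.imwrite("pics/c7.png",np.hstack(o))
E
```

```text
37.017192852298294 [-0.22 -0.16  2.25  0.73  0.71 -0.5 ] [-0.22  0.25  0.02] 0.009459047893108138
[ 0.43502872 -0.08056148  0.00093413] vs [ 0.43549978 -0.08055313  0.        ]
348 275
283 215
263 232
198 172
```

View pics/c7.png

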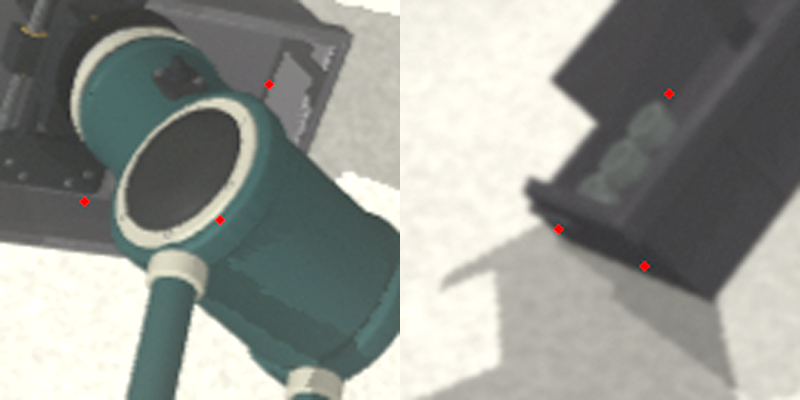

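The scene crop (right) shows three nuts packed along the +y wall at crop (590,190), (625,160) and (652,125). All are inside the 105 mm marker at (668,93). The other two are behind the near wall. I'll add 5° for margin, let it settle, then check the -x wall strip numerically.

>>> send_rows:
  moves:
    - [[0, -0.00044, -0.00044, -0.00476, -0.0123, 0.0124, 0], [0, -0.00044, -0.00044, -0.00476, -0.0123, 0.0124, 0], [0, -0.00044, -0.00044, -0.00476, -0.0123, 0.0124, 0], [0, -0.00044, -0.00044, -0.00476, -0.0123, 0.0124, 0], [0, -0.00044, -0.00044, -0.00476, -0.0123, 0.0124, 0], [0, 0, 0, 0, 0, 0, 0], [0, 0, 0, 0, 0, 0, 0], [0, 0, 0, 0, 0, 0, 0], [0, 0, 0, 0, 0, 0, 0], [0, 0, 0, 0, 0, 0, 0]]

```text
clock: 20.2
eef_pos: [0.5687, 0.045, 0.2086]
ee_rot: [0.723, 0.591, 0.357, 0.034]
wrist_force: [-0.4, 1.0, -5.6]
gripper_width: 0.0094
gripper_force: 55.2
```

```bash
python3 - <<'E'
from h import *
st=ctrl.state(); M=R.from_quat(st["ee_rot"]).as_matrix(); p=st["eef_pos"]
print(np.degrees(np.arccos(-M[2,2])),st["wrist_force"].round(1),st["gripper_width"])
M0=R.from_quat([.774,.633,0,0]).as_matrix(); Rn=M@M0.T@Rt; cor=p+M@np.array([-.2152,-.1712,.0332]); print(cor)
W=lambda x,y,z:cor+Rn@(np.array([x,y,z])-[-.124,.084,0])
def pr(c,P):
    m=R.from_quat(c["orientation"]).as_matrix().T@(P-c["origin"]); return (c["camera_matrix"]@m)[:2]/m[2]
t=snap("top","pics/t8.png"); s=snap("scene","pics/s8.png"); s2=snap("scene","pics/s9.png")
print("motion",np.abs(s["frame"].astype(int)-s2["frame"]).max())
for n,c,xs,ys in(("top",t,np.arange(-.114,-.03,.006),np.arange(-.078,.07,.006)),("scene",s,np.arange(-.114,.115,.008),np.arange(.076,-.08,-.008))):
    g=cv2.cvtColor(c["frame"],cv2.COLOR_RGB2GRAY); print(n,"rows y from",ys[0],"cols x from",xs[0])
    for y in ys: print(*["%3d"%g[int(round(v)),int(round(u))] for u,v in(pr(c,W(x,y,.017)) for x in xs)])
E
```

```text
42.02154606419544 [-0.4  1.  -5.6] 0.009414825904090748
[ 0.43510406 -0.08053014  0.00095788]
motion 23
top rows y from -0.078 cols x from -0.114
 56  56  57  55  57  56  56  55  56  56  54  55  54  55
 62  65  61  63  60  62  65  60  61  58  62  57  59  63
 68  71  70  66  68  65  65  64  65  65  64  64  65  65
 59  56  67  66  65  65  65  67  64  65  65  63  65  64
 56  56  65  65  64  64  64  64  64  65  64  63  64  63
 55  55  63  64  64  64  64  64  64  63  63  63  63  62
 55  55  64  63  64  64  64  63  63  63  64  48  36  34
 56  54  61  63  62  63  64  63  62  60  35  33  33  33
 54  54  63  63  62  63  63  63  62  84  76  94  98  91
 54  54  62  63  63  64  64  92  51  54  43  45  93 116
 54  55  61  64  63  50  49  45  49  50  50  53  55  47
 53  54  60  59  48  42  42  45  47  49  52  53  60  57
 53  53  57  42  39  43  46  47  49  51  52  56  57  61
 53  50  44  37  42  39  41  50  52  53  53  55  56  58
 44  40  35  38  41  41  46  50  53  55  56  56  57  58
 49  60  39  38  42  40  46  52  55  56  57  57  58  60
 39  41  39  42  42  45  54  57  56  58  59  58  59  60
 4
[... 2108 characters left out ...]
  40
 38  41  42  40  42  42  42  41  41  42  40  41  42  41  41  41  41  42  41  41  41  41  41  41  42  43  44  44  41
 40  41  41  41  42  41  41  40  40  41  41  41  42  42  42  42  40  41  41  42  42  40  41  42  40  43  44  43  43
 42  42  42  42  42  42  42  41  42  42  41  40  42  42  40  43  42  44  43  44  43  42  41  42  40  44  43  44  44
 42  43  42  42  43  42  42  43  44  46  43  43  44  42  44  41  46  45  44  45  42  41  41  41  43  43  44  43  43
 43  43  43  45  44  44  44  42  44  44  45  43  43  45  43  42  46  45  44  45  44  40  43  41  43  43  44  45  43
 45  45  44  44  44  44  45  41  45  46  45  45  44  44  43  42  46  46  44  44  41  43  40  43  44  43  44  44  43
```

The wrist carries 5.6 N, which matches the tote plus five nuts. The strip along the -x wall beyond 105 mm is empty in the top view, and three nuts sit within about 80 mm along the +y wall. A short settle, then I'll hand in.

>>> send_rows:
  moves:
    - [[0, 0, 0, 0, 0, 0, 0], [0, 0, 0, 0, 0, 0, 0], [0, 0, 0, 0, 0, 0, 0], [0, 0, 0, 0, 0, 0, 0], [0, 0, 0, 0, 0, 0, 0], [0, 0, 0, 0, 0, 0, 0], [0, 0, 0, 0, 0, 0, 0], [0, 0, 0, 0, 0, 0, 0]]

```text
clock: 21.15
eef_pos: [0.5686, 0.0448, 0.2086]
ee_rot: [0.723, 0.591, 0.357, 0.034]
wrist_force: [0.7, 0.0, -4.6]
gripper_width: 0.009
gripper_force: 55.2
```

```bash
python3 -c "
from plant import ctrl
print(ctrl.hand_in())"
```

```text
the job is handed in; nothing more can be done
None
```

I put the stray nut in the tote and handed the job in at about 21 s, with the tote held by its rim and tilted 42° on its cut-down corner; no verdict came back, and I saw only three of the five nuts in the corner, inferring the other two from the wrist load and the empty floor in view.

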